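Zero the fluid needle of a spray gun and open it a quarter turn

ROBOT

A 6-joint arm with a two-finger parallel gripper is mounted at the origin on the work surface. World frame = base frame: x ahead of the robot, y to its left, z up, the work surface at z = 0. Lengths are in m, angles in rad, forces in N, time in s.
With the tool pointing down it reaches from about 0.25 to 0.775 m from the base axis. Payload 4 kg.
Tool frame: the origin (TCP) lies midway between the tips of the shut fingers; the grasp point (between the pads) lies 19 mm behind it; z points along the fingers, y is the line along which they close (so a half turn about z gives the same grasp; the last joint's range is limited). The gripper opens to 94 mm and grips with 3 to 60 N. Pads are 16 mm wide; open, the fingers measure 119 mm over their backs; the gripper's body (75 mm by 177 mm) begins 78 mm behind the grasp point.
Start: joints at [1.051, 0.087, 1.371, -0, 1.684, -0.103], TCP at [0.223, 0.503, 0.206] pointing down, gripper open.
Joint ranges: [-3.1, 3.1], [-0.76, 2.03], [0.27, 2.55], [-1.08, 4.22], [0.17, 2.65], [-2.57, 2.57]. Speed limits (rad/s): [2.79, 2.79, 3.14, 3.14, 3.14, 3.14].

INTERFACE

Orientations are given as a rotation vector (axis times angle).
In Python, from plant import manip gives the robot as it stands. The module is installed in compiled form; this text tells all that it offers.
- The arm moves only by the tool step_arm, never from a script. Its argument "motion" is a list of rows, each an object of numbers: "wx", "wy", "wz": the turn, a rotation vector about the tool's x, y, z in units of 6 degrees (1.0 is 6 degrees); "dx", "dy", "dz": the shift along the tool's x, y, z in units of 25 mm (1.0 is 25 mm); "jaw": the closure, from 0 (fully open) to 1 (shut). A call has 1 to 12 rows; each row is the pose to reach, as a shift and turn from the pose commanded when the call began, along the tool's axes at that moment; what a row does not reach only later rows make up. A row lasts 1/12 s, in which the tool goes at most 41.7 mm and 7.16 degrees, less where a joint would pass 70% of its speed; a pose out of reach is approached as far as the arm can. A call with a gripper value outside its range is refused whole. The fingers move at their own pace and stop on an object; "force" is the grip in N (left out, the last holds). Time passes only in rows, so rows that repeat a pose let the fingers close. It gives the time, the measured TCP pose, the force, the opening and the grip force at its end, in the units of the state.
- manip.get_obs(): the state, without advancing time (a new reading comes with each control period).
- manip.snapshot(name): name is "scene" or "side" or "wrist"; returns a dict with "img" (400x640x3 uint8, blue, green, red), "vfov" (degrees; the focal length in pixels is half the picture's height over the tangent of half this angle, whatever the lens; pixels are square), "cx", "cy" (the principal point, pixels), "origin" and "orientation" of the camera in the world. Camera axes: x right, y down, z forward; pixel columns grow to the right and rows downward; lengths in m; the calibration is good to about 2 mm. A picture is of the moment at which its call begins. There is no depth.
- manip.hand_in(): hands the job in; it is judged then, once.
The state is a dict: "time": time; "joint_positions": joint angles; "qd": joint speeds; "tau": joint torques, N m; "ee_pos": TCP position; "eef_rot": TCP orientation; "force": force on the tool from outside, world axes, zero at the start; "torque": the same for the moment, N m; "gripper_width": finger opening in m; "grasp_force": force on a finger pad.
Only numpy, scipy, OpenCV 4.12 (cv2) and the standard library are available. Lean on these libraries where they do the work, as an engineer would, in place of code of your own. Each camera call takes 0.05 s, during which the arm holds its last target. There are 200 camera calls.

TASK

The cleaned spray gun stands nose down in its set-up stand: set its fluid needle. Turn the small winged knob in the centre clockwise until you feel the needle just touch its seat, gently and without forcing it, then back the knob out a quarter turn and let go. Leave the round fan ring beneath the knob as it is set, and do not shift the things standing around.

Things in the scene. Friction and masses are not known exactly. Their poses are not given: they have to be found in the camera images.
- gun: automatic spray gun clamped nose down in a fixed bench stand. Origin at bench level under the gun's axis; z up, x towards the stand's post (16 mm thick, 80 mm from the axis, 146 mm high, its clamp knob reaching 123 mm out). Base plate 160 x 110 x 14 mm, x -48 to +112 mm. Gun body 38 mm square, bare fittings on its y sides, top at 168 mm
- knob_grip (a point): fluid knob, the inner and upper of two concentric controls on top of the gun, on its axis: an upright metal wing 27 mm long (this point's x), 11 mm thick (y), from 186.5 to 212 mm above the bench, on a thin collar 27 mm across at 184 mm. Point at mid-wing, 200 mm up. Seen from above, clockwise closes the needle. It turns stiffly, about 0.09 N m, the same all the way until the needle seats
- ring_mark (a point): white index line near the rim of the fan ring, the outer, lower control: a round knurled ring 44 mm across, 169 to 182 mm above the bench, on the same axis. The knob's thread runs inside it, so it is carried round when the knob is twisted with more than about 0.25 N m, as when the seated needle is forced. Point on the line, 21 mm from the axis, at ring top
- needle_tip (a point): tip of the fluid needle inside the nozzle, 68.0 mm above the bench on the gun's axis when seated. It rises only 0.2 mm per radian (1.26 mm per turn) of the knob, too little to measure by eye: the seat is a firm stop to be felt. It starts 0.9 to 2.5 rad open; the knob's direction at the seat differs from gun to gun
- cup: steel drip cup, 72 mm across, 40 mm high, loose on the base plate under the nozzle; origin under its centre
- thinner: white bottle, 60 mm across, 120 mm high, loose on the bench beside the stand; origin under its centre
- pot: empty bronze-coloured paint pot, 80 mm across, 75 mm high, loose on the bench on the other side of the stand; origin under its centre
- brush: flat paint brush with wooden handle, 190 mm long, lying loose on the bench in front of the stand, along its own x; origin under its centre
There are look-alikes about, which are no part of the job. What is shaped like the gun but green or red is not meant.

How it is judged:
On the way:
1. the needle is screwed home onto its seat (z of needle_tip in the frame of gun below 0.068008 m), for 0.1 s.
At the end, for the whole second after the job is handed in: after having been seated, the needle stands a quarter turn (90 degrees, within 20) open, that is its tip 0.244 to 0.384 mm above its seated height, and the fan ring's index line is within 2 mm of where it was (z of needle_tip in the frame of gun between 0.068244 and 0.068384 m and distance of ring_mark from where it was at the start of the episode below 0.002 m); the robot touches nothing.
It fails at once if the fan ring is turned, by hand or by forcing the seated needle: its index line shifts by more than 2 mm (about 5 degrees) (distance of ring_mark from where it was at the start of the episode above 0.002 m).
It fails at once if a bystander is shifted by more than 20 mm (distance of any of cup, thinner, pot, brush from where it was at the start of the episode above 0.02 m).
It also fails if it takes over 64 s, if anything falls off the work surface, if the arm or the gripper's body presses on something with over 40 N, if the wrist force passes 120 N, or if a joint passes its speed limit or range.

## Working session

There is one attempt and no reset: what is moved stays moved. The work goes in short steps, Python scripts to look and compute and a tool call to move; the robot and the scene stay as the last step left them, time stands still between calls to the robot, and variables do not carry over. Pictures are saved under pics/ and viewed, at most 10 in all, crops included, and the job is handed in when it is done.

Besides the shell and the picture viewer there is one more tool, called by a JSON object that holds its "op" and its "data". step_arm: Moves the arm, as the interface text tells. Its arguments: {"type":"object","properties":{"motion":{"type":"array","items":{"type":"object","properties":{"wx":{"type":"number"},"wy":{"type":"number"},"wz":{"type":"number"},"dx":{"type":"number"},"dy":{"type":"number"},"dz":{"type":"number"},"jaw":{"type":"number"}}}},"force":{"type":"number"}},"required":["motion"]}

```bash
mkdir -p pics
cat > h.py <<'E'
import numpy as np, cv2
from scipy.spatial.transform import Rotation as R
from plant import manip
def rot(o):
    o=np.array(o,float)
    return o if o.shape==(3,3) else (R.from_quat(o).as_matrix() if o.size==4 else R.from_rotvec(o).as_matrix())
def f(s): return s["img"].shape[0]/2/np.tan(np.radians(s["vfov"])/2)
def ray(s,u,v):
    d=rot(s["orientation"])@np.array([(u-s["cx"])/f(s),(v-s["cy"])/f(s),1]); return np.array(s["origin"]),d/np.linalg.norm(d)
def onz(s,u,v,z):
    o,d=ray(s,u,v); return o+d*(z-o[2])/d[2]
def proj(s,p):
    c=rot(s["orientation"]).T@(np.array(p)-s["origin"]); return c[:2]/c[2]*f(s)+[s["cx"],s["cy"]]
E
python3 - <<'E'
from h import *
import pickle
D={}
for n in ("scene","side","wrist"):
    s=manip.snapshot(n); D[n]=s; cv2.imwrite(f"pics/{n}0.png",s["img"]); print(n,s["vfov"],s["cx"],s["cy"],s["origin"],s["orientation"])
pickle.dump(D,open("d0.pkl","wb"))
print(manip.get_obs())
E
```

```text
scene 43.322233223592875 309.0648831701333 200.9583576133223 [0.98394867 0.42141538 1.27273471] [-1.16455046 -2.58690275  0.683354  ]
side 44.059439838186066 314.95756699624366 198.0717884197246 [-0.28988793 -0.79762303  0.88048262] [-2.02010248  0.82208434 -0.42921134]
wrist 70.05512161680883 320.9451053086183 197.2784493364715 [0.14662773 0.5362652  0.38364974] [2.42451536 1.57810043 0.22633348]
{'time': 0.15, 'joint_positions': array([ 1.05092134e+00,  8.77800380e-02,  1.37184805e+00, -9.78820641e-06,
        1.68361565e+00, -1.03110018e-01]), 'qd': array([-0.00072139, -0.00077116, -0.00627028,  0.00197554, -0.00154359,
        0.00028756]), 'tau': array([ 1.46831168e-03, -3.40643156e+01, -3.02795541e+01,  7.18164188e-02,
        3.05565877e-02, -9.85890665e-05]), 'ee_pos': array([0.2224511 , 0.50256036, 0.20460586]), 'eef_rot': array([-6.49824008e-01, -3.07314270e+00,  2.47300095e-03]), 'force': array([-0.35641481, -0.11400992,  0.21627182]), 'torque': array([ 0.00878481,  0.01796204, -0.01287423]), 'grasp_force': 0.0, 'gripper_width': 0.09375515528229936}
```

View pics/scene0.png

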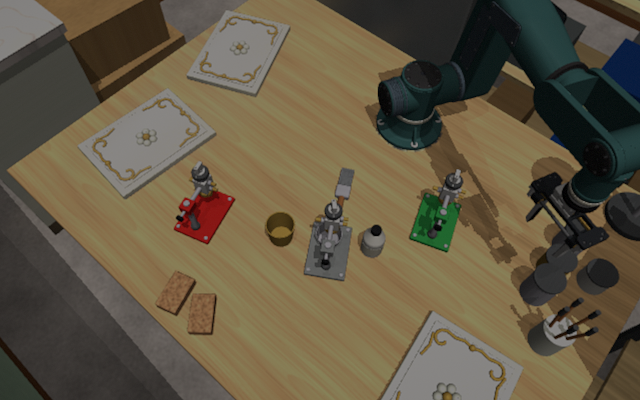

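View pics/side0.png

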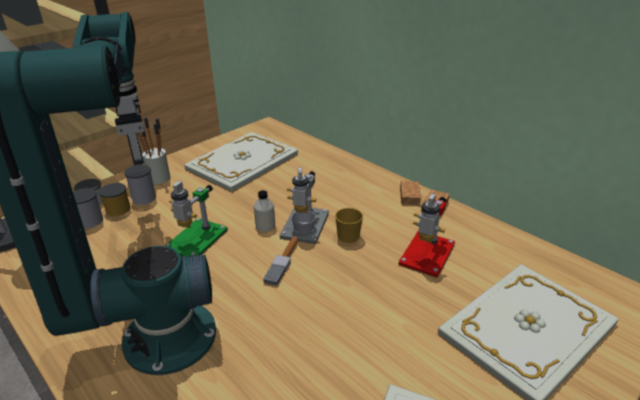

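View pics/wrist0.png

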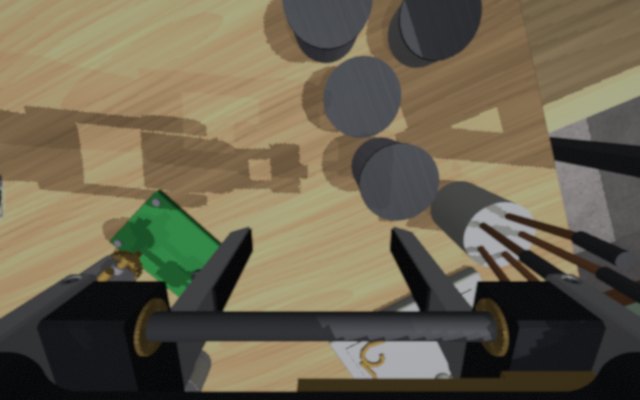

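Scene: the grey gun's knob is near (333,205), its post at (326,255), thinner at (373,240), pot at (280,230), brush at (345,187). Side: the knob is near (301,172). The wrist view doesn't show the gun yet.

Run:
```python
from h import *
import pickle
D=pickle.load(open("d0.pkl","rb"))
a=D["scene"]["img"][160:285,285:400]; b=D["side"]["img"][155:280,250:365]
k=lambda x:cv2.resize(x,None,fx=3.4,fy=3.4,interpolation=cv2.INTER_CUBIC)
cv2.imwrite("pics/c1.png",cv2.convertScaleAbs(np.hstack([k(a),k(b)]),alpha=1.5))
def tri(p,q):
    (o1,d1),(o2,d2)=ray(D["scene"],*p),ray(D["side"],*q)
    t=np.linalg.lstsq(np.c_[d1,-d2],o2-o1,rcond=None)[0]; A=o1+t[0]*d1;B=o2+t[1]*d2
    return (A+B)/2,np.linalg.norm(A-B)
print(tri((333,205),(301,172)))
s=D["scene"]
for p in [(312,226),(352,230),(344,278),(305,274)]: print(onz(s,*p,.014))
```

```text
(array([0.48477712, 0.07522947, 0.20419327]), np.float64(0.002460419409194828))
[0.48588413 0.01407694 0.014     ]
[0.4209609  0.10580452 0.014     ]
[0.54585224 0.17933932 0.014     ]
[0.60611119 0.09449627 0.014     ]
```

View pics/c1.png

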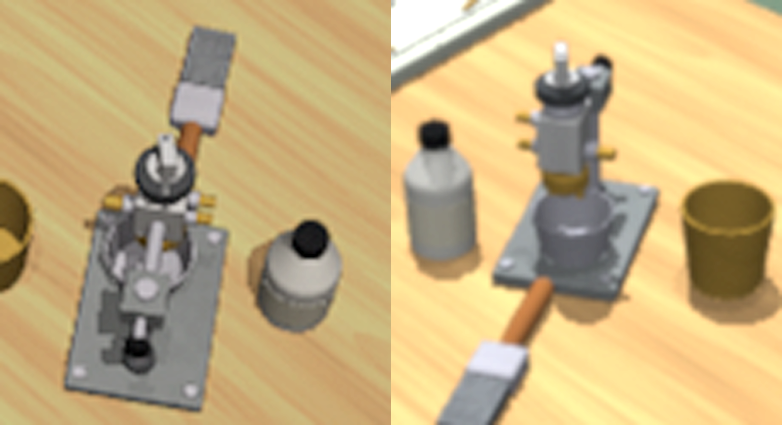

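```bash
cat >> h.py <<'E'
def to(p,yawdeg=0):
    o=manip.get_obs(); T=R.from_rotvec(o["eef_rot"])
    print("ee",o["ee_pos"].round(4),"j6",o["joint_positions"][5].round(3),"units",(T.inv().apply(np.array(p)-o["ee_pos"])/.025).round(3)); print("toolx",T.as_matrix()[:,0].round(4),"tooly",T.as_matrix()[:,1].round(4),"z",T.as_matrix()[:,2].round(4))
E
python3 - <<'E'
from h import *
import pickle
D=pickle.load(open("d0.pkl","rb"))
w=D["wrist"]; o=manip.get_obs(); T=R.from_rotvec(o["eef_rot"])
print("cam in tool",T.inv().apply(w["origin"]-o["ee_pos"]), "camaxes",(T.inv().as_matrix()@rot(w["orientation"])).round(3), proj(w,o["ee_pos"]))
s=D["scene"]; print("ring c",onz(s,333.5,210.6,.182))
to([.483,.077,.33])
E
```

```text
cam in tool [ 8.30056970e-02 -1.68130302e-04 -1.79030548e-01] camaxes [[-0.    -0.959 -0.282]
 [ 1.    -0.     0.001]
 [-0.001 -0.282  0.959]] [320.9690919  239.80438851]
ring c [0.48483378 0.0800302  0.182     ]
ee [0.2225 0.5026 0.2046] j6 -0.103 units [-16.42  -11.355  -5.   ]
toolx [-9.144e-01  4.048e-01  2.000e-04] tooly [ 0.4048  0.9144 -0.0016] z [-8.0e-04 -1.4e-03 -1.0e+00]
```

{"op": "step_arm", "data": {"motion": [{"dz": -1.6},{"dz": -3.2},{"dz": -5},{"dz": -5,"dx": -1.2,"dy": -0.8},{"dz": -5,"dx": -2.5,"dy": -1.7},{"dz": -5,"dx": -3.8,"dy": -2.6},{"dz": -5,"dx": -5.1,"dy": -3.5},{"dz": -5,"dx": -6.4,"dy": -4.4},{"dz": -5,"dx": -7.7,"dy": -5.3},{"dz": -5,"dx": -9,"dy": -6.2},{"dz": -5,"dx": -10.3,"dy": -7.1},{"dz": -5,"dx": -11.6,"dy": -8}]}}

```text
$.motion[0]: bad value
```

{"op": "step_arm", "data": {"motion": [{"dx": -1.2,"dy": -0.8},{"dx": -2.4,"dy": -1.7},{"dx": -3.6,"dy": -2.5},{"dx": -4.8,"dy": -3.35},{"dx": -4.8,"dy": -3.35},{"dx": -4.8,"dy": -3.35}]}}

```text
$.motion[0]: bad value
```

Run:
```python
from h import *
import pickle
to([.484,.078,.33])
w=manip.snapshot("wrist"); pickle.dump(w,open("w1.pkl","wb"))
u,v=proj(w,[.484,.078,.19]).astype(int); print(u,v)
y0,x0=max(v-90,0),max(u-110,0); print(x0,y0)
cv2.imwrite("pics/w1.png",cv2.resize(cv2.convertScaleAbs(w["img"][y0:y0+160,x0:x0+220],alpha=1.3),None,fx=3.6,fy=3.6,interpolation=cv2.INTER_CUBIC))
```

```text
ee [0.2225 0.5026 0.2046] j6 -0.103 units [-16.44  -11.302  -5.   ]
toolx [-9.144e-01  4.048e-01  2.000e-04] tooly [ 0.4048  0.9144 -0.0016] z [-8.0e-04 -1.4e-03 -1.0e+00]
73 564
0 474Traceback (most recent call last):
  File "<stdin>", line 7, in <module>
cv2.error: OpenCV(4.12.0) /io/opencv/modules/imgproc/src/resize.cpp:4208: error: (-215:Assertion failed) !ssize.empty() in function 'resize'
```

{"op": "step_arm", "data": {"motion": [{"dx": 0,"dy": 0,"dz": -1.6,"wx": 0,"wy": 0,"wz": 0,"jaw": 0},{"dx": 0,"dy": 0,"dz": -3.2,"wx": 0,"wy": 0,"wz": 0,"jaw": 0},{"dx": 0,"dy": 0,"dz": -5,"wx": 0,"wy": 0,"wz": 0,"jaw": 0},{"dx": -1.2,"dy": -0.8,"dz": -5,"wx": 0,"wy": 0,"wz": 0,"jaw": 0},{"dx": -2.5,"dy": -1.7,"dz": -5,"wx": 0,"wy": 0,"wz": 0,"jaw": 0},{"dx": -3.8,"dy": -2.6,"dz": -5,"wx": 0,"wy": 0,"wz": 0,"jaw": 0},{"dx": -5.1,"dy": -3.5,"dz": -5,"wx": 0,"wy": 0,"wz": 0,"jaw": 0},{"dx": -6.4,"dy": -4.4,"dz": -5,"wx": 0,"wy": 0,"wz": 0,"jaw": 0},{"dx": -7.7,"dy": -5.3,"dz": -5,"wx": 0,"wy": 0,"wz": 0,"jaw": 0},{"dx": -9,"dy": -6.2,"dz": -5,"wx": 0,"wy": 0,"wz": 0,"jaw": 0},{"dx": -10.3,"dy": -7.1,"dz": -5,"wx": 0,"wy": 0,"wz": 0,"jaw": 0},{"dx": -11.6,"dy": -8,"dz": -5,"wx": 0,"wy": 0,"wz": 0,"jaw": 0}]}}

```text
time: 1.2
ee_pos: [0.4073, 0.2008, 0.3305]
eef_rot: [0.65, 3.073, 0.0]
force: [0.6, 0.1, 0.6]
gripper_width: 0.0938
grasp_force: 0.0
```

{"op": "step_arm", "data": {"motion": [{"dx": -1.2,"dy": -0.8,"dz": 0,"wx": 0,"wy": 0,"wz": 0,"jaw": 0},{"dx": -2.4,"dy": -1.7,"dz": 0,"wx": 0,"wy": 0,"wz": 0,"jaw": 0},{"dx": -3.6,"dy": -2.5,"dz": 0,"wx": 0,"wy": 0,"wz": 0,"jaw": 0},{"dx": -4.8,"dy": -3.3,"dz": 0,"wx": 0,"wy": 0,"wz": 0,"jaw": 0},{"dx": -4.8,"dy": -3.3,"dz": 0,"wx": 0,"wy": 0,"wz": 0,"jaw": 0},{"dx": -4.8,"dy": -3.3,"dz": 0,"wx": 0,"wy": 0,"wz": 0,"jaw": 0}]}}

```text
time: 1.7
ee_pos: [0.4836, 0.0772, 0.3295]
eef_rot: [-0.655, -3.07, 0.0]
force: [-0.8, 0.5, -0.2]
gripper_width: 0.094
grasp_force: 0.0
```

Run:
```python
from h import *
import pickle
to([.484,.078,.33])
w=manip.snapshot("wrist"); pickle.dump(w,open("w1.pkl","wb"))
u,v=proj(w,[.484,.078,.19]).astype(int); print(u,v)
y0,x0=max(v-90,0),max(u-110,0); print(x0,y0)
cv2.imwrite("pics/w1.png",cv2.resize(cv2.convertScaleAbs(w["img"][y0:y0+160,x0:x0+220],alpha=1.3),None,fx=3.6,fy=3.6,interpolation=cv2.INTER_CUBIC))
```

```text
ee [0.4836 0.0772 0.3295] j6 -1.108 units [-0.001  0.036 -0.018]
toolx [-0.9129  0.4081  0.002 ] tooly [ 4.081e-01  9.129e-01 -6.000e-04] z [-2.1e-03  2.0e-04 -1.0e+00]
321 188
211 98
```

View pics/w1.png

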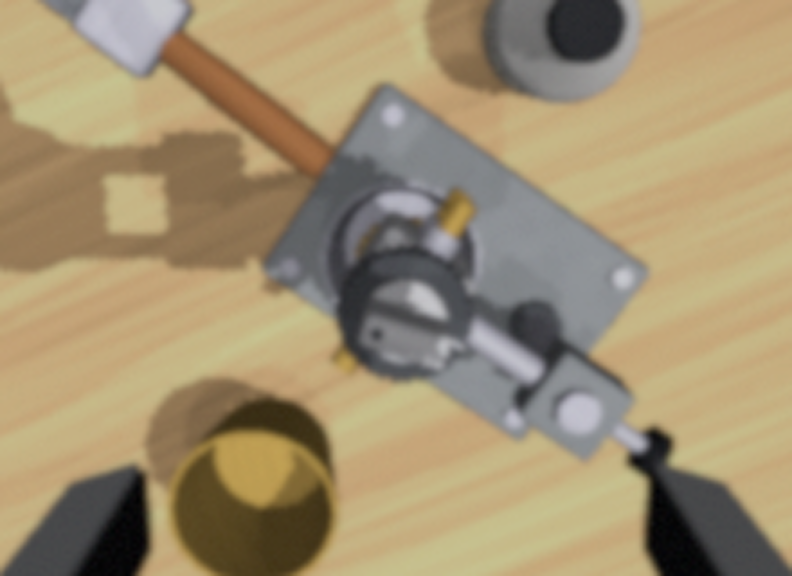

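The wrist crop shows the ring centred near crop (405,314), i.e. pixel (323.6,185.2). The wing lies slightly tilted, from about (362,330) to (460,345). I'll zoom in to measure its angle.

Run:
```python
from h import *
import pickle
w=pickle.load(open("w1.pkl","rb"))
print("ring c",onz(w,323.6,185.2,.182))
# expected rim width check
c=onz(w,323.6,185.2,.182); a=onz(w,211+338/3.6,185.2,.182);b=onz(w,211+473/3.6,185.2,.182);print("diam",np.linalg.norm(a-b))
cr=w["img"][165:207,300:346]
cv2.imwrite("pics/w2.png",cv2.resize(cv2.convertScaleAbs(cr,alpha=1.5),None,fx=13,fy=13,interpolation=cv2.INTER_CUBIC))
```

```text
ring c [0.48313728 0.08100361 0.182     ]
diam 0.04421150531869525
```

View pics/w2.png

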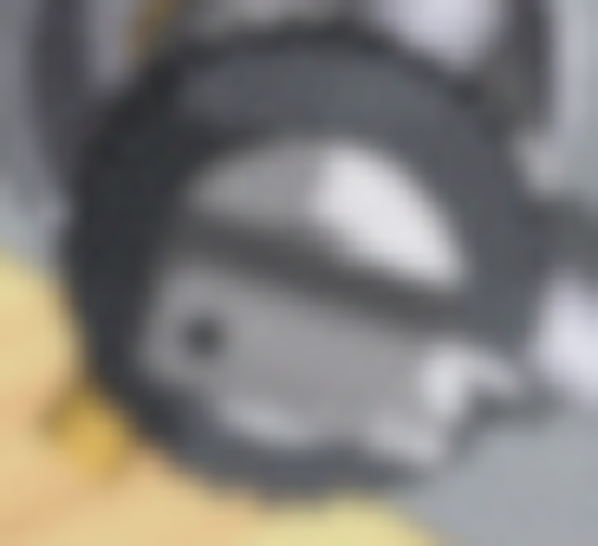

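Top face of the wing: upper edge runs (180,258)→(450,325), lower edge (140,365)→(420,432), and the index dot is at (203,337). The white ring mark is near (490,375).

Run:
```python
from h import *
import pickle
w=pickle.load(open("w1.pkl","rb"))
P=[onz(w,300+a/13-.46,165+b/13-.46,.212) for a,b in [(180,258),(450,325),(420,432),(140,365)]]
print(np.mean(P,0)); u=P[1]-P[0]+P[2]-P[3]
print("len",np.linalg.norm(P[1]-P[0]),"thick",np.linalg.norm(P[3]-P[0]))
T=R.from_rotvec(manip.get_obs()["eef_rot"])
d=T.inv().apply(u); print("wing dir in tool",d, np.degrees(np.arctan2(d[1],d[0])))
to([.483,.0805,.25])
```

```text
[0.48172812 0.07995672 0.212     ]
len 0.023012754997282486 thick 0.009737762721706343
wing dir in tool [-1.16087527e-02  4.55670144e-02 -1.67920685e-05] 104.29275786702583
ee [0.4831 0.0783 0.33  ] j6 -1.108 units [0.035 0.077 3.201]
toolx [-0.9138  0.4061  0.0014] tooly [0.4061 0.9138 0.    ] z [-1.3e-03  6.0e-04 -1.0e+00]
```

{"op": "step_arm", "data": {"motion": [{"dx": 0.06,"dy": 0.07,"dz": 0.3,"wx": 0,"wy": 0,"wz": -1.1,"jaw": 0},{"dx": 0.06,"dy": 0.07,"dz": 0.6,"wx": 0,"wy": 0,"wz": -2.2,"jaw": 0},{"dx": 0.06,"dy": 0.07,"dz": 0.9,"wx": 0,"wy": 0,"wz": -3.3,"jaw": 0},{"dx": 0.06,"dy": 0.07,"dz": 1.2,"wx": 0,"wy": 0,"wz": -4.4,"jaw": 0},{"dx": 0.06,"dy": 0.07,"dz": 1.5,"wx": 0,"wy": 0,"wz": -5.5,"jaw": 0},{"dx": 0.06,"dy": 0.07,"dz": 1.8,"wx": 0,"wy": 0,"wz": -6.6,"jaw": 0},{"dx": 0.06,"dy": 0.07,"dz": 2.1,"wx": 0,"wy": 0,"wz": -7.7,"jaw": 0},{"dx": 0.06,"dy": 0.07,"dz": 2.4,"wx": 0,"wy": 0,"wz": -8.8,"jaw": 0},{"dx": 0.06,"dy": 0.07,"dz": 2.6,"wx": 0,"wy": 0,"wz": -9.9,"jaw": 0},{"dx": 0.06,"dy": 0.07,"dz": 2.8,"wx": 0,"wy": 0,"wz": -11,"jaw": 0},{"dx": 0.06,"dy": 0.07,"dz": 2.8,"wx": 0,"wy": 0,"wz": -12.1,"jaw": 0},{"dx": 0.06,"dy": 0.07,"dz": 2.8,"wx": 0,"wy": 0,"wz": -12.6,"jaw": 0}]}}

```text
time: 2.75
ee_pos: [0.4815, 0.0827, 0.2604]
eef_rot: [1.381, -2.822, -0.001]
force: [0.5, 0.2, -0.7]
gripper_width: 0.0939
grasp_force: 0.0
```

{"op": "step_arm", "data": {"motion": [{"dx": 0,"dy": 0,"dz": 0,"wx": 0,"wy": 0,"wz": 0,"jaw": 0},{"dx": 0,"dy": 0,"dz": 0,"wx": 0,"wy": 0,"wz": 0,"jaw": 0}]}}

```text
time: 2.92
ee_pos: [0.482, 0.0822, 0.2609]
eef_rot: [-1.371, 2.826, 0.0]
force: [0.3, -0.3, 0.1]
gripper_width: 0.094
grasp_force: 0.0
```

Run:
```python
from h import *
import pickle
to([.4825,.0805,.25])
w=manip.snapshot("wrist"); pickle.dump(w,open("w3.pkl","wb"))
u,v=proj(w,[.4825,.0805,.2]).astype(int); print(u,v)
y0,x0=v-35,u-45; print(x0,y0)
cv2.imwrite("pics/w3.png",cv2.resize(cv2.convertScaleAbs(w["img"][y0:y0+70,x0:x0+90],alpha=1.4),None,fx=8,fy=8,interpolation=cv2.INTER_CUBIC))
```

```text
ee [0.482  0.0822 0.2609] j6 -2.422 units [ 0.04  -0.056  0.436]
toolx [-0.6189 -0.7854 -0.0008] tooly [-7.854e-01  6.189e-01 -3.000e-04] z [ 7.e-04  4.e-04 -1.e+00]
318 208
273 173
```

View pics/w3.png

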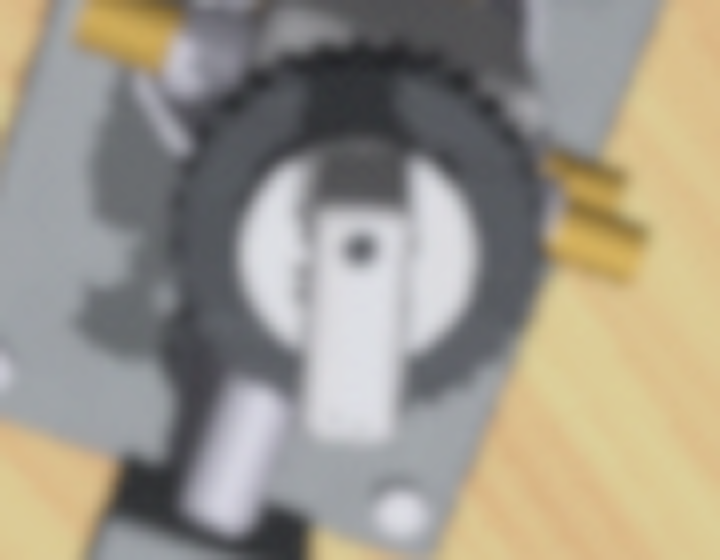

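The wrist view now looks along the wing. Top-face corners are (315,205), (408,208), (395,442) and (305,437), and the collar is centred near (358,252).

Run:
```python
from h import *
import pickle
w=pickle.load(open("w3.pkl","rb")); 
q=lambda a,b,z:onz(w,273+a/8-.44,173+b/8-.44,z)
P=[q(a,b,.212) for a,b in [(315,205),(408,208),(395,442),(305,437)]]
print("wing",np.mean(P,0),"collar x",q(358,252,.184),"dia",np.linalg.norm(q(238,250,.184)-q(478,250,.184)),"wing l,t",np.linalg.norm(P[0]-P[3]),np.linalg.norm(P[0]-P[1]))
u=P[3]+P[2]-P[0]-P[1]
o=manip.get_obs();T=R.from_rotvec(o["eef_rot"]); d=-T.inv().apply(u); print(d,np.degrees(np.arctan2(d[1],d[0])))
for p in (np.mean(P,0),q(358,252,.184)): print((T.inv().apply(p-o["ee_pos"])/.025).round(3))
```

```text
wing [0.48342319 0.07936741 0.212     ] collar x [0.48407183 0.08004216 0.184     ] dia 0.028267194655372193 wing l,t 0.02607743072264921 0.009704873399359477
[ 5.23422589e-02  2.62978704e-03 -3.81584074e-05] 2.876243991645985
[ 0.05  -0.103  1.955]
[ 0.013 -0.106  3.075]
```

{"op": "step_arm", "data": {"motion": [{"dx": 0.04,"dy": -0.1,"dz": 0.4,"wx": 0,"wy": 0,"wz": 0.48,"jaw": 0},{"dx": 0.04,"dy": -0.1,"dz": 0.9,"wx": 0,"wy": 0,"wz": 0.48,"jaw": 0},{"dx": 0.04,"dy": -0.1,"dz": 1.4,"wx": 0,"wy": 0,"wz": 0.48,"jaw": 0.2},{"dx": 0.04,"dy": -0.1,"dz": 1.9,"wx": 0,"wy": 0,"wz": 0.48,"jaw": 0.4},{"dx": 0.04,"dy": -0.1,"dz": 2.3,"wx": 0,"wy": 0,"wz": 0.48,"jaw": 0.6},{"dx": 0.04,"dy": -0.1,"dz": 2.6,"wx": 0,"wy": 0,"wz": 0.48,"jaw": 0.7},{"dx": 0.04,"dy": -0.1,"dz": 2.8,"wx": 0,"wy": 0,"wz": 0.48,"jaw": 0.7},{"dx": 0.04,"dy": -0.1,"dz": 2.8,"wx": 0,"wy": 0,"wz": 0.48,"jaw": 0.7},{"dx": 0.04,"dy": -0.1,"dz": 2.8,"wx": 0,"wy": 0,"wz": 0.48,"jaw": 0.7},{"dx": 0.04,"dy": -0.1,"dz": 2.8,"wx": 0,"wy": 0,"wz": 0.48,"jaw": 0.7}], "force": 10}}

```text
time: 3.8
ee_pos: [0.4843, 0.0785, 0.1912]
eef_rot: [-1.298, 2.859, -0.001]
force: [-0.2, -0.7, 0.5]
gripper_width: 0.0442
grasp_force: 0.0
```

Run:
```python
from h import *
o=manip.get_obs(); print(o["force"],o["torque"],o["gripper_width"],o["time"]); to([.4835,.0797,.19])
```

```text
[-0.23358514 -0.70783693  0.52448952] [ 0.07918498  0.04082541 -0.00162408] 0.04417915118869528 3.8
ee [0.4843 0.0785 0.1912] j6 -2.378 units [-0.014  0.057  0.048]
toolx [-0.6582 -0.7528 -0.0011] tooly [-0.7528  0.6582 -0.001 ] z [ 1.4e-03  1.0e-04 -1.0e+00]
```

{"op": "step_arm", "data": {"motion": [{"dx": 0,"dy": 0.04,"dz": 0,"wx": 0,"wy": 0,"wz": 0,"jaw": 1},{"dx": 0,"dy": 0.04,"dz": 0,"wx": 0,"wy": 0,"wz": 0,"jaw": 1},{"dx": 0,"dy": 0.04,"dz": 0,"wx": 0,"wy": 0,"wz": 0,"jaw": 1},{"dx": 0,"dy": 0.04,"dz": 0,"wx": 0,"wy": 0,"wz": 0,"jaw": 1},{"dx": 0,"dy": 0.04,"dz": 0,"wx": 0,"wy": 0,"wz": 0,"jaw": 1},{"dx": 0,"dy": 0.04,"dz": 0,"wx": 0,"wy": 0,"wz": 0,"jaw": 1},{"dx": 0,"dy": 0.04,"dz": 0,"wx": 0,"wy": 0,"wz": 0,"jaw": 1},{"dx": 0,"dy": 0.04,"dz": 0,"wx": 0,"wy": 0,"wz": 0,"jaw": 1},{"dx": 0,"dy": 0.04,"dz": 0,"wx": 0,"wy": 0,"wz": 0,"jaw": 1},{"dx": 0,"dy": 0.04,"dz": 0,"wx": 0,"wy": 0,"wz": 0,"jaw": 1}], "force": 10}}

```text
time: 4.63
ee_pos: [0.4835, 0.0789, 0.1907]
eef_rot: [-1.298, 2.86, -0.001]
force: [1.3, -1.7, 1.0]
gripper_width: 0.0109
grasp_force: 10.0
```

```bash
cat > q.py <<'E'
from h import *
o=manip.get_obs(); T=R.from_rotvec(o["eef_rot"]).as_matrix()
print("t",o["time"],"F",o["force"].round(2),"M",o["torque"].round(3),"tau6",o["tau"][5].round(4),"w",round(o["gripper_width"],4),"g",round(o["grasp_force"],1),"p",o["ee_pos"].round(4),"j6",o["joint_positions"][5].round(4),"yaw",np.degrees(np.arctan2(T[1,0],T[0,0])).round(2))
E
python3 q.py
```

```text
t 4.6333 F [ 1.31 -1.65  0.95] M [-0.217 -0.308 -0.115] tau6 -0.088 w 0.0109 g 10.0 p [0.4835 0.0789 0.1907] j6 -2.3767 yaw -131.17
```

{"op": "step_arm", "data": {"motion": [{"dx": 0,"dy": 0,"dz": 0,"wx": 0,"wy": 0,"wz": 0.4,"jaw": 1},{"dx": 0,"dy": 0,"dz": 0,"wx": 0,"wy": 0,"wz": 0.8,"jaw": 1},{"dx": 0,"dy": 0,"dz": 0,"wx": 0,"wy": 0,"wz": 1.2,"jaw": 1},{"dx": 0,"dy": 0,"dz": 0,"wx": 0,"wy": 0,"wz": 1.6,"jaw": 1},{"dx": 0,"dy": 0,"dz": 0,"wx": 0,"wy": 0,"wz": 2,"jaw": 1},{"dx": 0,"dy": 0,"dz": 0,"wx": 0,"wy": 0,"wz": 2.4,"jaw": 1},{"dx": 0,"dy": 0,"dz": 0,"wx": 0,"wy": 0,"wz": 2.8,"jaw": 1},{"dx": 0,"dy": 0,"dz": 0,"wx": 0,"wy": 0,"wz": 3.2,"jaw": 1},{"dx": 0,"dy": 0,"dz": 0,"wx": 0,"wy": 0,"wz": 3.6,"jaw": 1},{"dx": 0,"dy": 0,"dz": 0,"wx": 0,"wy": 0,"wz": 4,"jaw": 1}]}}

```text
time: 5.47
ee_pos: [0.4834, 0.0792, 0.1907]
eef_rot: [-0.673, 3.068, -0.0]
force: [1.3, -1.1, -0.0]
gripper_width: 0.0115
grasp_force: 10.0
```

```bash
python3 q.py
```

```text
t 5.4667 F [ 1.34 -1.13 -0.04] M [-0.154 -0.268  0.07 ] tau6 -0.323 w 0.0115 g 10.0 p [0.4834 0.0792 0.1907] j6 -1.9562 yaw -155.25
```

{"op": "step_arm", "data": {"motion": [{"dx": 0,"dy": 0,"dz": 0,"wx": 0,"wy": 0,"wz": 0.4,"jaw": 1},{"dx": 0,"dy": 0,"dz": 0,"wx": 0,"wy": 0,"wz": 0.8,"jaw": 1},{"dx": 0,"dy": 0,"dz": 0,"wx": 0,"wy": 0,"wz": 1.2,"jaw": 1},{"dx": 0,"dy": 0,"dz": 0,"wx": 0,"wy": 0,"wz": 1.6,"jaw": 1},{"dx": 0,"dy": 0,"dz": 0,"wx": 0,"wy": 0,"wz": 2,"jaw": 1},{"dx": 0,"dy": 0,"dz": 0,"wx": 0,"wy": 0,"wz": 2.4,"jaw": 1},{"dx": 0,"dy": 0,"dz": 0,"wx": 0,"wy": 0,"wz": 2.8,"jaw": 1},{"dx": 0,"dy": 0,"dz": 0,"wx": 0,"wy": 0,"wz": 3.2,"jaw": 1},{"dx": 0,"dy": 0,"dz": 0,"wx": 0,"wy": 0,"wz": 3.6,"jaw": 1}]}}

```text
time: 6.22
ee_pos: [0.4834, 0.0794, 0.1907]
eef_rot: [-0.087, 3.14, 0.001]
force: [1.3, -0.9, 0.1]
gripper_width: 0.0111
grasp_force: 10.0
```

```bash
python3 q.py
```

```text
t 6.2167 F [ 1.27 -0.87  0.1 ] M [-0.059 -0.349  0.078] tau6 -0.3222 w 0.0111 g 10.0 p [0.4834 0.0794 0.1907] j6 -1.5792 yaw -176.84
```

{"op": "step_arm", "data": {"motion": [{"dx": 0,"dy": 0,"dz": 0,"wx": 0,"wy": 0,"wz": 0.4,"jaw": 1},{"dx": 0,"dy": 0,"dz": 0,"wx": 0,"wy": 0,"wz": 0.8,"jaw": 1},{"dx": 0,"dy": 0,"dz": 0,"wx": 0,"wy": 0,"wz": 1.2,"jaw": 1},{"dx": 0,"dy": 0,"dz": 0,"wx": 0,"wy": 0,"wz": 1.2,"jaw": 1}]}}

```text
time: 6.55
ee_pos: [0.4833, 0.0795, 0.1907]
eef_rot: [0.109, 3.139, 0.001]
force: [1.4, 0.7, 1.5]
gripper_width: 0.0109
grasp_force: 10.0
```

```bash
python3 q.py
```

```text
t 6.55 F [1.38 0.71 1.51] M [ 0.038 -0.267  0.033] tau6 0.299 w 0.0109 g 10.0 p [0.4833 0.0795 0.1907] j6 -1.4548 yaw 176.03
```

{"op": "step_arm", "data": {"motion": [{"dx": 0,"dy": 0,"dz": 0,"wx": 0,"wy": 0,"wz": 0.4,"jaw": 1},{"dx": 0,"dy": 0,"dz": 0,"wx": 0,"wy": 0,"wz": 0.8,"jaw": 1},{"dx": 0,"dy": 0,"dz": 0,"wx": 0,"wy": 0,"wz": 1.2,"jaw": 1}]}}

```text
time: 6.8
ee_pos: [0.4833, 0.0796, 0.1907]
eef_rot: [0.306, 3.126, 0.002]
force: [1.4, 0.5, 1.0]
gripper_width: 0.0111
grasp_force: 10.0
```

```bash
python3 q.py
```

```text
t 6.8 F [1.44 0.54 1.01] M [ 0.04  -0.309  0.069] tau6 -0.3224 w 0.0111 g 10.0 p [0.4833 0.0796 0.1907] j6 -1.329 yaw 168.82
```

{"op": "step_arm", "data": {"motion": [{"dx": 0,"dy": 0,"dz": 0,"wx": 0,"wy": 0,"wz": 0.4,"jaw": 1},{"dx": 0,"dy": 0,"dz": 0,"wx": 0,"wy": 0,"wz": 0.8,"jaw": 1},{"dx": 0,"dy": 0,"dz": 0,"wx": 0,"wy": 0,"wz": 1.2,"jaw": 1}]}}

```text
time: 7.05
ee_pos: [0.4834, 0.0796, 0.1907]
eef_rot: [0.501, 3.101, 0.002]
force: [1.8, -0.1, 1.5]
gripper_width: 0.011
grasp_force: 10.0
```

```bash
python3 q.py
```

```text
t 7.05 F [ 1.81 -0.12  1.48] M [ 0.087 -0.28   0.085] tau6 -0.3211 w 0.011 g 10.0 p [0.4834 0.0796 0.1907] j6 -1.2033 yaw 161.63
```

{"op": "step_arm", "data": {"motion": [{"dx": 0,"dy": 0,"dz": 0,"wx": 0,"wy": 0,"wz": 0.4,"jaw": 1},{"dx": 0,"dy": 0,"dz": 0,"wx": 0,"wy": 0,"wz": 0.8,"jaw": 1},{"dx": 0,"dy": 0,"dz": 0,"wx": 0,"wy": 0,"wz": 1.2,"jaw": 1}]}}

```text
time: 7.3
ee_pos: [0.4834, 0.0797, 0.1907]
eef_rot: [0.695, 3.063, 0.002]
force: [2.0, 0.6, 1.0]
gripper_width: 0.0109
grasp_force: 10.0
```

```bash
python3 q.py
```

```text
t 7.3 F [2.02 0.58 0.99] M [ 0.08  -0.338  0.12 ] tau6 -0.3207 w 0.0109 g 10.0 p [0.4834 0.0797 0.1907] j6 -1.0776 yaw 154.43
```

{"op": "step_arm", "data": {"motion": [{"dx": 0,"dy": 0,"dz": 0,"wx": 0,"wy": 0,"wz": 0.4,"jaw": 1},{"dx": 0,"dy": 0,"dz": 0,"wx": 0,"wy": 0,"wz": 0.8,"jaw": 1}]}}

```text
time: 7.47
ee_pos: [0.4834, 0.0798, 0.1907]
eef_rot: [0.823, 3.031, 0.003]
force: [1.3, 0.6, 1.4]
gripper_width: 0.0109
grasp_force: 10.0
```

```bash
python3 q.py
```

```text
t 7.4667 F [1.35 0.64 1.35] M [ 0.163 -0.336  0.08 ] tau6 -0.3205 w 0.0109 g 10.0 p [0.4834 0.0798 0.1907] j6 -0.9939 yaw 149.64
```

Noise only; still running freely.

{"op": "step_arm", "data": {"motion": [{"dx": 0,"dy": 0,"dz": 0,"wx": 0,"wy": 0,"wz": 0.4,"jaw": 1},{"dx": 0,"dy": 0,"dz": 0,"wx": 0,"wy": 0,"wz": 0.8,"jaw": 1},{"dx": 0,"dy": 0,"dz": 0,"wx": 0,"wy": 0,"wz": 1.2,"jaw": 1}]}}

```text
time: 7.72
ee_pos: [0.4835, 0.0799, 0.1907]
eef_rot: [1.011, 2.974, 0.003]
force: [2.1, 1.2, 0.0]
gripper_width: 0.0106
grasp_force: 10.0
```

```bash
python3 q.py
```

```text
t 7.7167 F [2.12 1.17 0.  ] M [ 0.18  -0.371  0.1  ] tau6 -0.3203 w 0.0106 g 10.0 p [0.4835 0.0799 0.1907] j6 -0.8682 yaw 142.44
```

{"op": "step_arm", "data": {"motion": [{"dx": 0,"dy": 0,"dz": 0,"wx": 0,"wy": 0,"wz": 0.4,"jaw": 1},{"dx": 0,"dy": 0,"dz": 0,"wx": 0,"wy": 0,"wz": 0.8,"jaw": 1},{"dx": 0,"dy": 0,"dz": 0,"wx": 0,"wy": 0,"wz": 1.2,"jaw": 1}]}}

```text
time: 7.97
ee_pos: [0.4835, 0.0799, 0.1907]
eef_rot: [1.196, 2.905, 0.003]
force: [2.4, 2.1, 1.6]
gripper_width: 0.0112
grasp_force: 10.0
```

```bash
python3 q.py
```

```text
t 7.9667 F [2.36 2.11 1.62] M [ 0.161 -0.427  0.073] tau6 -0.32 w 0.0112 g 10.0 p [0.4835 0.0799 0.1907] j6 -0.7425 yaw 135.24
```

{"op": "step_arm", "data": {"motion": [{"dx": 0,"dy": 0,"dz": 0,"wx": 0,"wy": 0,"wz": 0.4,"jaw": 1},{"dx": 0,"dy": 0,"dz": 0,"wx": 0,"wy": 0,"wz": 0.8,"jaw": 1},{"dx": 0,"dy": 0,"dz": 0,"wx": 0,"wy": 0,"wz": 1.2,"jaw": 1}]}}

```text
time: 8.22
ee_pos: [0.4836, 0.08, 0.1907]
eef_rot: [1.376, 2.824, 0.003]
force: [3.2, 1.1, 0.3]
gripper_width: 0.0112
grasp_force: 10.0
```

```bash
python3 q.py
```

```text
t 8.2167 F [3.18 1.14 0.31] M [ 0.166 -0.405  0.062] tau6 -0.3197 w 0.0112 g 10.0 p [0.4836 0.08   0.1907] j6 -0.6169 yaw 128.04
```

{"op": "step_arm", "data": {"motion": [{"dx": 0,"dy": 0,"dz": 0,"wx": 0,"wy": 0,"wz": 0.4,"jaw": 1},{"dx": 0,"dy": 0,"dz": 0,"wx": 0,"wy": 0,"wz": 0.8,"jaw": 1},{"dx": 0,"dy": 0,"dz": 0,"wx": 0,"wy": 0,"wz": 1.2,"jaw": 1}]}}

```text
time: 8.47
ee_pos: [0.4837, 0.08, 0.1907]
eef_rot: [1.55, 2.732, 0.004]
force: [2.6, 0.8, 1.0]
gripper_width: 0.0112
grasp_force: 10.0
```

```bash
python3 q.py
```

```text
t 8.4667 F [2.59 0.82 0.98] M [ 0.179 -0.466  0.141] tau6 -0.3196 w 0.0112 g 10.0 p [0.4837 0.08   0.1907] j6 -0.4913 yaw 120.85
```

{"op": "step_arm", "data": {"motion": [{"dx": 0,"dy": 0,"dz": 0,"wx": 0,"wy": 0,"wz": 0.3,"jaw": 1},{"dx": 0,"dy": 0,"dz": 0,"wx": 0,"wy": 0,"wz": 0.6,"jaw": 1}]}}

```text
time: 8.63
ee_pos: [0.4837, 0.08, 0.1907]
eef_rot: [1.635, 2.682, 0.004]
force: [2.4, 0.8, 0.7]
gripper_width: 0.0108
grasp_force: 10.0
```

```bash
python3 q.py
```

```text
t 8.6333 F [2.37 0.79 0.74] M [ 0.194 -0.418  0.007] tau6 -0.2106 w 0.0108 g 10.0 p [0.4837 0.08   0.1907] j6 -0.4289 yaw 117.27
```

{"op": "step_arm", "data": {"motion": [{"dx": 0,"dy": 0,"dz": 0,"wx": 0,"wy": 0,"wz": 0.4,"jaw": 1},{"dx": 0,"dy": 0,"dz": 0,"wx": 0,"wy": 0,"wz": 0.8,"jaw": 1}]}}

```text
time: 8.8
ee_pos: [0.4838, 0.0801, 0.1907]
eef_rot: [1.746, 2.611, 0.004]
force: [2.0, 1.8, -0.6]
gripper_width: 0.0109
grasp_force: 10.0
```

```bash
python3 q.py
```

```text
t 8.8 F [ 2.    1.79 -0.56] M [ 0.206 -0.508  0.122] tau6 -0.3252 w 0.0109 g 10.0 p [0.4838 0.0801 0.1907] j6 -0.3446 yaw 112.45
```

{"op": "step_arm", "data": {"motion": [{"dx": 0,"dy": 0,"dz": 0,"wx": 0,"wy": 0,"wz": 0.4,"jaw": 1},{"dx": 0,"dy": 0,"dz": 0,"wx": 0,"wy": 0,"wz": 0.8,"jaw": 1}]}}

```text
time: 8.97
ee_pos: [0.4836, 0.0803, 0.1907]
eef_rot: [-1.854, -2.536, -0.004]
force: [2.2, 2.5, 1.6]
gripper_width: 0.0114
grasp_force: 10.6
```

```bash
python3 q.py
```

```text
t 8.9667 F [2.18 2.54 1.62] M [ 0.33  -0.342  0.195] tau6 -0.1729 w 0.0114 g 10.6 p [0.4836 0.0803 0.1907] j6 -0.2612 yaw 107.67
```

{"op": "step_arm", "data": {"motion": [{"dx": 0,"dy": 0,"dz": 0,"wx": 0,"wy": 0,"wz": 0,"jaw": 1}]}}

```text
time: 9.05
ee_pos: [0.4836, 0.0803, 0.1907]
eef_rot: [-1.852, -2.537, -0.004]
force: [2.9, 2.5, 1.0]
gripper_width: 0.0118
grasp_force: 10.5
```

```bash
python3 q.py
```

```text
t 9.05 F [2.9  2.46 0.98] M [ 0.436 -0.484  0.214] tau6 0.5303 w 0.0118 g 10.5 p [0.4836 0.0803 0.1907] j6 -0.2623 yaw 107.74
```

The seat has been felt: the static moment is now 0.21 N m against 0.03 before, and the wing is starting to tilt in the pads. I'll hold briefly, then back out.

{"op": "step_arm", "data": {"motion": [{"dx": 0,"dy": 0,"dz": 0,"wx": 0,"wy": 0,"wz": 0,"jaw": 1},{"dx": 0,"dy": 0,"dz": 0,"wx": 0,"wy": 0,"wz": -0.3,"jaw": 1},{"dx": 0,"dy": 0,"dz": 0,"wx": 0,"wy": 0,"wz": -0.8,"jaw": 1},{"dx": 0,"dy": 0,"dz": 0,"wx": 0,"wy": 0,"wz": -1.4,"jaw": 1},{"dx": 0,"dy": 0,"dz": 0,"wx": 0,"wy": 0,"wz": -2,"jaw": 1},{"dx": 0,"dy": 0,"dz": 0,"wx": 0,"wy": 0,"wz": -2.6,"jaw": 1},{"dx": 0,"dy": 0,"dz": 0,"wx": 0,"wy": 0,"wz": -3.2,"jaw": 1},{"dx": 0,"dy": 0,"dz": 0,"wx": 0,"wy": 0,"wz": -3.8,"jaw": 1},{"dx": 0,"dy": 0,"dz": 0,"wx": 0,"wy": 0,"wz": -4.4,"jaw": 1},{"dx": 0,"dy": 0,"dz": 0,"wx": 0,"wy": 0,"wz": -5,"jaw": 1}]}}

```text
time: 9.88
ee_pos: [0.4834, 0.0799, 0.1908]
eef_rot: [1.128, 2.932, 0.003]
force: [2.0, 2.0, 0.9]
gripper_width: 0.0111
grasp_force: 10.0
```

```bash
python3 q.py
```

```text
t 9.8833 F [2.04 2.03 0.91] M [ 0.479 -0.435 -0.108] tau6 0.5307 w 0.0111 g 10.0 p [0.4834 0.0799 0.1908] j6 -0.7891 yaw 137.9
```

{"op": "step_arm", "data": {"motion": [{"dx": 0,"dy": 0,"dz": 0,"wx": 0,"wy": 0,"wz": -0.8,"jaw": 1},{"dx": 0,"dy": 0,"dz": 0,"wx": 0,"wy": 0,"wz": -1.7,"jaw": 1},{"dx": 0,"dy": 0,"dz": 0,"wx": 0,"wy": 0,"wz": -2.6,"jaw": 1},{"dx": 0,"dy": 0,"dz": 0,"wx": 0,"wy": 0,"wz": -3.5,"jaw": 1},{"dx": 0,"dy": 0,"dz": 0,"wx": 0,"wy": 0,"wz": -4.4,"jaw": 1},{"dx": 0,"dy": 0,"dz": 0,"wx": 0,"wy": 0,"wz": -5.3,"jaw": 1},{"dx": 0,"dy": 0,"dz": 0,"wx": 0,"wy": 0,"wz": -6.2,"jaw": 1},{"dx": 0,"dy": 0,"dz": 0,"wx": 0,"wy": 0,"wz": -7.1,"jaw": 1},{"dx": 0,"dy": 0,"dz": 0,"wx": 0,"wy": 0,"wz": -8,"jaw": 1},{"dx": 0,"dy": 0,"dz": 0,"wx": 0,"wy": 0,"wz": -8.9,"jaw": 1},{"dx": 0,"dy": 0,"dz": 0,"wx": 0,"wy": 0,"wz": -9.8,"jaw": 1},{"dx": 0,"dy": 0,"dz": 0,"wx": 0,"wy": 0,"wz": -10.6,"jaw": 1}]}}

```text
time: 10.88
ee_pos: [0.4832, 0.0791, 0.1907]
eef_rot: [-0.587, 3.086, -0.0]
force: [1.3, 1.2, 1.6]
gripper_width: 0.0109
grasp_force: 10.0
```

```bash
python3 q.py
```

```text
t 10.8833 F [1.28 1.25 1.58] M [ 0.209 -0.331 -0.101] tau6 0.6665 w 0.0109 g 10.0 p [0.4832 0.0791 0.1907] j6 -1.9005 yaw -158.45
```

Final yaw is 201.5° against a seat at about 111°. I'll open the gripper and rise, keeping the fingers clear of the wing.

{"op": "step_arm", "data": {"motion": [{"dx": 0,"dy": 0,"dz": 0,"wx": 0,"wy": 0,"wz": 0,"jaw": 1},{"dx": 0,"dy": 0,"dz": 0,"wx": 0,"wy": 0,"wz": 0,"jaw": 0.6},{"dx": 0,"dy": 0,"dz": 0,"wx": 0,"wy": 0,"wz": 0,"jaw": 0.4},{"dx": 0,"dy": 0,"dz": 0,"wx": 0,"wy": 0,"wz": 0,"jaw": 0.4},{"dx": 0,"dy": 0,"dz": 0,"wx": 0,"wy": 0,"wz": 0,"jaw": 0.4},{"dx": 0,"dy": 0,"dz": 0,"wx": 0,"wy": 0,"wz": 0,"jaw": 0.4},{"dx": 0,"dy": 0,"dz": -0.4,"wx": 0,"wy": 0,"wz": 0,"jaw": 0.4},{"dx": 0,"dy": 0,"dz": -1,"wx": 0,"wy": 0,"wz": 0,"jaw": 0.4},{"dx": 0,"dy": 0,"dz": -2,"wx": 0,"wy": 0,"wz": 0,"jaw": 0.4},{"dx": 0,"dy": 0,"dz": -2.8,"wx": 0,"wy": 0,"wz": 0,"jaw": 0.4},{"dx": 0,"dy": 0,"dz": -2.8,"wx": 0,"wy": 0,"wz": 0,"jaw": 0.4},{"dx": 0,"dy": 0,"dz": -2.8,"wx": 0,"wy": 0,"wz": 0,"jaw": 0.4}]}}

```text
time: 11.88
ee_pos: [0.4838, 0.0792, 0.2622]
eef_rot: [-0.578, 3.084, -0.001]
force: [0.3, 0.2, -0.4]
gripper_width: 0.0562
grasp_force: 0.0
```

```bash
python3 q.py
python3 - <<'E'
from h import *
import pickle
w=manip.snapshot("wrist"); pickle.dump(w,open("w4.pkl","wb"))
u,v=proj(w,[.4835,.0797,.2]).astype(int)
y0,x0=v-35,u-45; print(x0,y0)
cv2.imwrite("pics/w4.png",cv2.resize(cv2.convertScaleAbs(w["img"][y0:y0+70,x0:x0+90],alpha=1.4),None,fx=8,fy=8,interpolation=cv2.INTER_CUBIC))
E
```

```text
t 11.8833 F [ 0.3   0.17 -0.41] M [ 0.109  0.042 -0.014] tau6 0.0005 w 0.0562 g 0.0 p [0.4838 0.0792 0.2622] j6 -1.8949 yaw -158.77
276 174
```

View pics/w4.png

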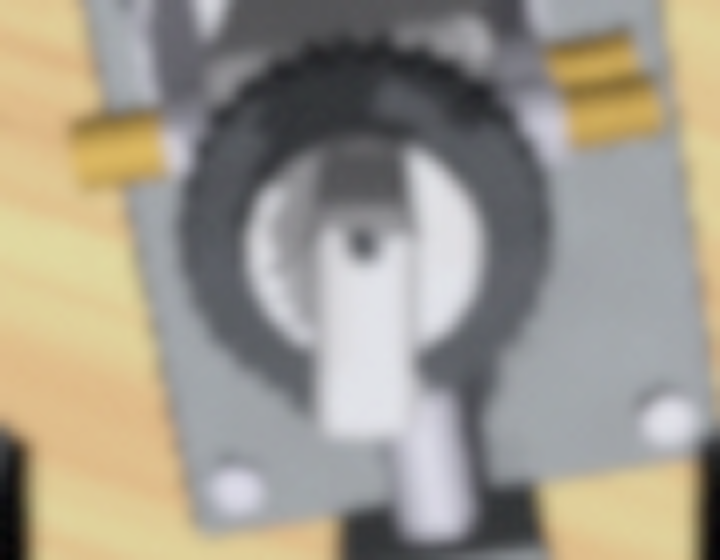

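The gripper is clear, and the wing points straight along the tool, from (365,215) to (365,440), so it's about 90° open.

```bash
python3 -c "
from plant import manip; print(manip.hand_in())"
```

```text
the job is handed in; nothing more can be done
None
```

I felt the needle seat at about 0.21 N m, under the 0.25 N m that would carry the fan ring round. I then backed the knob out about 90°, let go with the gripper clear and handed the job in; no verdict was returned. I did not measure the ring mark or the bystanders afterwards.

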